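# Press a fresh cover glass, then show the slide's frosted end to the code reader

## Task

The slide in the nest under the open toggle clamp has a fresh cover glass: swing the red handle over until the clamp locks with its pad on the cover glass, leave it locked for two seconds, then swing it all the way back. Lift that slide out by its clear end (the frosted label end is the one with the small notched corner) and finish holding it still, level and label side up, in the air in front of the code reader, frosted end towards the reader and centred on the reading spot 11 cm out from its window. Do not let go of it, and leave the waiting slide and the things round about where they are.

Things in the scene. Friction and masses are not known exactly. Their poses are not given: they have to be found in the camera images.
- press: Cover-glass press, fixed to the desk: grey base plate 205 x 270 x 10 mm with two dark nests and a toggle clamp with a red handle. Its frame has z = 0 on the desk; the plate spans x -84 to +120 mm and y -210 to +60 mm in it. The clamp stands behind (+x) the nest at y = 0; all its parts swing in the plane y = 0.
- press_nest (a point): Middle of the floor of the nest under the clamp, at (-45, 0, 28) mm in the press frame. A slide lies in it flat along the press's y axis, hand-laid to within 4 mm. The nest is 32 mm long in y, so 26 mm of the slide overhang freely at either end, 18 mm above the plate; two cheeks 4.5 mm high, 34 mm apart, hold it in x. Lift straight up.
- waiting_nest (a point): Middle of the floor of the other, equal nest, at (-45, -150, 28) mm in the press frame; the waiting slide lies here.
- press_arm (a joint): Clamp arm: 0 = swung fully back (start), grows as it comes down; 1.71 at dead centre, 1.69 locked. 95 mm long, with a sprung rubber pad 18 mm wide (2 N per mm). Swung back, arm and pad stand behind x = 45 mm of the press frame, up to 155 mm above the desk.
- press_handle (a joint): Knee of the toggle, between handle and link: 0 = fully back (start), 2.15 = dead centre, 2.31 = locked against its stop past the centre, where it stays by itself, the pad pressing with about 8 N. To unlock, push it back over the centre. Takes about 1 to 3 N at the grip; it stays where it is left.
- handle_grip (a point): On the red handle, 22 mm from its end: sleeve 14 mm wide (along the press's y), 13 mm thick, flat sides, 76 mm long. Start: almost level, pointing back (+x). Locked: upright, leaning 14 degrees forward (-x), 100 degrees of turn in all. May be pinched across its 14 mm from above and led, tool kept upright; it turns between the pads and lags up to 15 mm: lead on to the stop.
- press_pad: The clamp's black rubber pad; origin at the middle of its face. While it comes down, handle_grip runs through x, z in the press frame (mm), y = 0: (147, 58) start, (143, 74), (135, 92), (117, 115), (91, 132), (67, 140), (47, 142), (28, 140) dead centre, (22, 139) locked; back the same way.
- slide_a: Thick glass specimen slide 84 x 32 x 6 mm, 30 g; slide_b is its twin. Origin: centre of the underside; x along its length towards the frosted end, z out of the label side. Cover glass over a pink smear in the middle. At the start one slide lies in the nest under the clamp, the other in the waiting nest; which is where changes, and one is turned end for end.
- slide_a_label (a point): Middle of slide_a's frosted end, upper side, 31 mm from the slide's middle. The last 22 mm at +x are matt white with a small printed code; that end alone has a corner cut out (square notch of 8 x 8 mm at +x, +y). The other 62 mm are clear.
- slide_a_clear (a point): Middle of slide_a's clear end, 31 mm from the slide's middle, half way through its thickness: where to grip it across its 32 mm width.
- slide_b: Thick glass specimen slide 84 x 32 x 6 mm, 30 g; slide_a is its twin. Origin: centre of the underside; x along its length towards the frosted end, z out of the label side. Cover glass over a pink smear in the middle. At the start one slide lies in the nest under the clamp, the other in the waiting nest; which is where changes, and one is turned end for end.
- slide_b_label (a point): Middle of slide_b's frosted end, upper side, 31 mm from the slide's middle. The last 22 mm at +x are matt white with a small printed code; that end alone has a corner cut out (square notch of 8 x 8 mm at +x, +y). The other 62 mm are clear.
- slide_b_clear (a point): Middle of slide_b's clear end, 31 mm from the slide's middle, half way through its thickness: where to grip it across its 32 mm width.
- reader: White and black hands-free code reader, fixed: round foot of 116 mm, post, head with a dark red window facing -x of its frame and 45 degrees downwards. Origin on the desk straight below the window; post and foot stand behind it (+x); the head reaches 320 mm up.
- reader_window (a point): Middle of the reader's window, 250 mm above the desk.
- reading_spot (a point): The point in the air 110 mm out from the window along its view: 78 mm in front of it (-x of the reader) and 172 mm above the desk. The middle of the frosted end belongs here.
- label_roll: Yellow sticker roll lying flat, 67 mm wide, 25 mm high; bystander. Origin under its middle.
- vial: Small white vial with a purple cap, 16 mm wide, 38 mm high; bystander. Origin under its middle.
- swab: White swab sachet 50 x 50 x 8 mm; bystander. Origin under its middle.

How it is judged:
On the way, in this order (a step that is already met when the one before it is completed fails the run):
1. the clamp is locked past its centre with the pad pressing on the slide, for 1.5 s (value of joint press_handle above 2.2 rad and (contact force between press_pad and slide_a above 4 N or contact force between press_pad and slide_b above 4 N)), for 1.5 s.
2. the clamp is swung fully back (value of joint press_arm below 0.25 rad), for 0.1 s.
At the end, for the whole second after the job is handed in: Clamp back (arm < 0.3 rad); pressed slide held by the fingers alone, gripped > 42 mm from the frosted end's middle, still; that middle within 30 mm of the reading spot; label up, level to 0.2 rad; frosted end towards the reader to 0.35 rad; other slide in its nest within 12 mm (value of joint press_arm below 0.3 rad and ((distance between slide_a_label and reading_spot below 0.03 m and angle between slide_a's own z axis and vertical below 0.2 rad and angle between the x axis of slide_a and the x axis of reader, either way round below 0.35 rad and horizontal distance between slide_a and reader_window above 0.08 m and contact force between the fingers and slide_a above 1 N and contact force between slide_a and reader below 0.1 N and contact force between slide_a and press below 0.1 N and distance between the grasp point and slide_a_label above 0.042 m and linear speed of slide_a below 0.03 m/s and horizontal distance between slide_b and waiting_nest below 0.012 m and z of slide_b in the frame of waiting_nest below 0.004 m) or (distance between slide_b_label and reading_spot below 0.03 m and angle between slide_b's own z axis and vertical below 0.2 rad and angle between the x axis of slide_b and the x axis of reader, either way round below 0.35 rad and horizontal distance between slide_b and reader_window above 0.08 m and contact force between the fingers and slide_b above 1 N and contact force between slide_b and reader below 0.1 N and contact force between slide_b and press below 0.1 N and distance between the grasp point and slide_b_label above 0.042 m and linear speed of slide_b below 0.03 m/s and horizontal distance between slide_a and waiting_nest below 0.012 m and z of slide_a in the frame of waiting_nest below 0.004 m))); the arm keeps its last pose, push and grip.
It fails at once if the waiting slide is moved (both slides have moved more than 10 mm) (distance of each of slide_a, slide_b from where it was at the start of the episode above 0.01 m).
It fails at once if the label roll is pushed away by more than 30 mm (distance of label_roll from where it was at the start of the episode above 0.03 m).
It fails at once if the vial is pushed away by more than 30 mm (distance of vial from where it was at the start of the episode above 0.03 m).
It fails at once if the swab is pushed away by more than 30 mm (distance of swab from where it was at the start of the episode above 0.03 m).
It also fails if it takes over 64 s, if anything falls off the work surface, if the arm or the gripper's body presses on something with over 40 N, if the wrist force passes 120 N, or if a joint passes its speed limit or range.

## Robot

A 6-joint arm with a two-finger parallel gripper is mounted at the origin on a cart in front of the work surface, level with it; the furniture and walls round the work are solid. World frame = base frame: x ahead of the robot, y to its left, z up, the work surface at z = 0. Lengths are in m, angles in rad, forces in N, time in s.
With the tool pointing down it reaches from about 0.4 to 0.825 m from the base axis. Payload 7 kg.
Tool frame: the origin (TCP) lies at the very end of the fingers, on their centre line; the grasp point (between the pads) lies arm.hold_point_z behind it (arm.hold_point_z is the distance from the TCP to the grasp point, in m); z points along the fingers, y is the line along which they close (so a half turn about z gives the same grasp; the last joint's range is limited). The gripper opens to 88 mm and grips with 3 to 60 N. Pads are 19 mm wide; open, the fingers measure 130 mm over their backs; the gripper's body (78 mm by 193 mm) begins 47 mm behind the grasp point.
Start: joints at [1.448, 0.359, 0.012, 0, -1.224, -0.288], TCP at [0.27, 0.619, 0.227] pointing down, gripper open.
Joint ranges: [-3.07, 3.07], [-1.43, 2.12], [-1.02, 1.25], [-3.03, 1.67], [-3.05, -0], [-3.03, 3.03]. Speed limits (rad/s): [2.39, 2.39, 3.01, 3.14, 3.14, 3.14].

## Interface

Orientations are given as [roll, pitch, yaw] about the fixed x, y, z axes, in that order (R = Rz(yaw) Ry(pitch) Rx(roll)).
In Python, from station import arm, optics, sensors, order gives the robot as it stands (arm), with the cameras (optics), the readings (sensors) and the job (order).
- The arm moves only by the shell command python3 nudge.py 'ROWS' [FORCE]. ROWS is a JSON list of rows, 1 to 20 of them, each of 5 numbers: the finger opening in m, then dx, dy, dz in m, then a turn about the tool's z in rad; each row is the pose to reach, as a shift and turn from the pose commanded when the command began, along the tool's axes at that moment; what a row does not reach only later rows make up. A row lasts 1/12 s, in which the tool goes at most 0.0417 m and 0.125 rad, less where a joint would pass 70% of its speed; a pose out of reach is approached as far as the arm can. The fingers move at their own pace and stop on an object; FORCE is the grip in N (left out, the last holds). Time passes only in rows, so rows that do not move let the fingers close. It prints the time, the measured TCP pose, the force, the opening and the grip force at its end.
- sensors.get_state(): the state, without advancing time (a new reading comes with each control period).
- optics.grab_frame(name): name is "scene" or "top"; returns the picture (384x512x3 uint8, red, green, blue); there is no depth.
- optics.camera_params(name): a dict with "fx", "fy", "cx", "cy" (pixels), "D" ([k1, k2, p1, p2, k3] as OpenCV has them; the pictures are not rectified), "T" (4x4, takes a point from camera to world coordinates). Camera axes: x right, y down, z forward; pixel columns grow to the right and rows downward; lengths in m; the calibration is good to about 2 mm. A picture is of the moment at which its call begins. camera_params takes no time and is no camera call.
- order.job_done(): hands the job in; it is judged then, once.
The state is a dict: "t": time; "q": joint angles; "qd": joint speeds; "joint_efforts": joint torques, N m; "eef_pos": TCP position; "ee_rot": TCP orientation; "force": force on the tool from outside, world axes, zero at the start; "moment": the same for the moment, N m; "width": finger opening in m; "gripper_force": force on a finger pad.
Only numpy, scipy, OpenCV 4.12 (cv2) and the standard library are available. Lean on these libraries where they do the work, as an engineer would, in place of code of your own. Each camera call takes 0.05 s, during which the arm holds its last target. There are 200 camera calls.

## Working session

There is one attempt and no reset: what is moved stays moved. The work goes in short steps, Python scripts to look and compute and a shell command to move; the robot and the scene stay as the last step left them, time stands still between calls to the robot, and variables do not carry over. Pictures are saved under pics/ and viewed, at most 10 in all, crops included, and the job is handed in when it is done.

```bash
ls; mkdir -p pics
python3 - <<'E'
from station import arm, optics, sensors, order
import cv2,numpy as np
for n in("scene","top"):
    im=optics.grab_frame(n); cv2.imwrite(f"pics/{n}0.png",cv2.resize(im[:,:,::-1],(800,600),interpolation=cv2.INTER_CUBIC)); p=optics.camera_params(n); print(n,{k:np.round(v,3).tolist() for k,v in p.items()})
s=sensors.get_state(); print(s['t'],s['eef_pos'],s['ee_rot'],s['width'],arm.hold_point_z)
E
```

```text
nudge.py
pics
station.py
scene {'fx': 348.495, 'fy': 348.495, 'cx': 254.605, 'cy': 181.379, 'D': [0.037, 0.0, 0.0, 0.0, 0.0], 'T': [[0.618, -0.361, 0.699, -0.222], [-0.786, -0.304, 0.538, -0.613], [0.018, -0.882, -0.471, 0.665], [0.0, 0.0, 0.0, 1.0]]}
top {'fx': 488.355, 'fy': 488.355, 'cx': 255.058, 'cy': 193.296, 'D': [-0.022, 0.0, 0.0, 0.0, 0.0], 'T': [[0.02, -0.983, 0.182, 0.19], [-1.0, -0.022, -0.009, -0.036], [0.013, -0.182, -0.983, 1.873], [0.0, 0.0, 0.0, 1.0]]}
0.1 [0.26940503 0.61844201 0.22574346] [ 3.14017106e+00 -1.09714188e-04 -4.10894673e-01] 0.08718706021479505 0.0188
```

View pics/scene0.png

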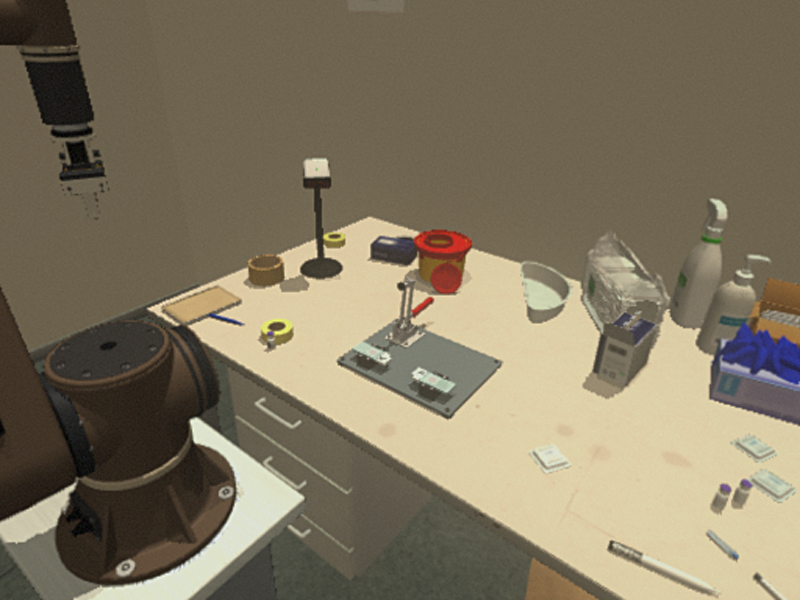

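View pics/top0.png

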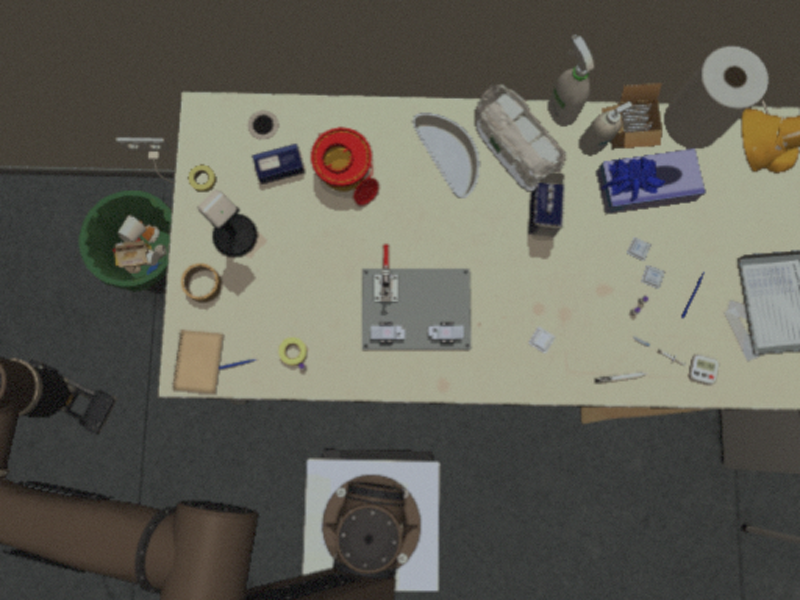

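Both pictures show the press with two nests (top view about (415,310)), its handle pointing away from the robot (+x). The reader is at about (225,220), the roll and vial at (295,355) and the swab at (541,340). I'll enlarge these areas.

```bash
cat > h.py <<'E'
from station import arm, optics, sensors, order
import cv2,numpy as np
def P(n):
    p=optics.camera_params(n); K=np.array([[p['fx'],0,p['cx']],[0,p['fy'],p['cy']],[0,0,1.]]); return K,np.array(p['D'],float),np.array(p['T'])
def ray(n,uv):
    K,D,T=P(n); x=cv2.undistortPoints(np.array([[uv]],float),K,D)[0,0]
    return T[:3,3],T[:3,:3]@np.array([x[0],x[1],1.])
def at_z(n,uv,z):
    o,d=ray(n,uv); return o+d*(z-o[2])/d[2]
def proj(n,X):
    K,D,T=P(n); Ti=np.linalg.inv(T); r=cv2.Rodrigues(Ti[:3,:3])[0]
    return cv2.projectPoints(np.atleast_2d(np.array(X,float)),r,Ti[:3,3],K,D)[0][:,0]
def crop(im,u0,v0,w,h,s): # pixel centre (u,v) -> ((u-u0+.5)*s-.5)
    c=cv2.resize(im[v0:v0+h,u0:u0+w,::-1],None,fx=s,fy=s,interpolation=cv2.INTER_CUBIC)
    for k in range(0,w,10): cv2.putText(c,str(u0+k),(k*s,8),0,.3,(0,255,255),1); cv2.line(c,(k*s,10),(k*s,16),(0,255,255),1)
    for k in range(10,h,10): cv2.putText(c,str(v0+k),(0,k*s+4),0,.3,(0,255,255),1); cv2.line(c,(22,k*s),(28,k*s),(0,255,255),1)
    return c
E
python3 - <<'E'
from h import *
t=optics.grab_frame("top"); s=optics.grab_frame("scene")
cv2.imwrite("pics/t1.png",crop(t,225,150,88,75,8))
a=crop(s,210,165,115,100,5); cv2.imwrite("pics/s1.png",a)
b=np.zeros((600,800,3),np.uint8); x=crop(t,118,112,50,60,8); y=crop(s,182,95,45,85,7)
b[:480,:400]=x; b[:595,420:735]=y; cv2.imwrite("pics/r1.png",b)
E
```

```text
(no output)
```

View pics/t1.png

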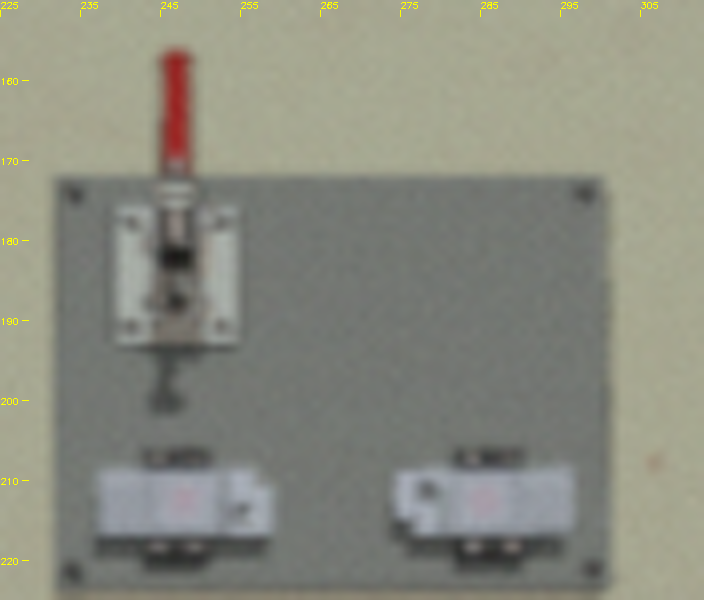

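View pics/s1.png

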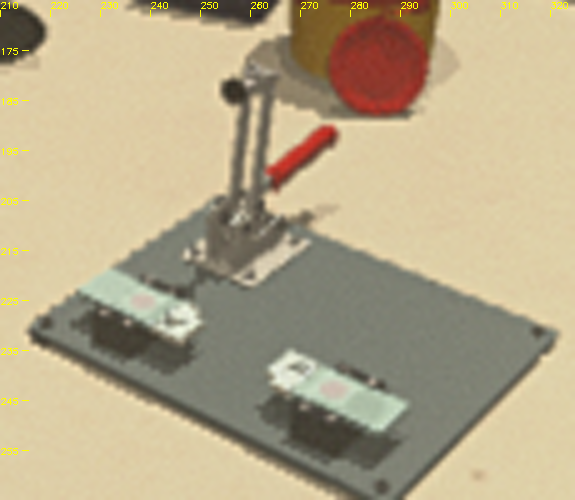

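View pics/r1.png

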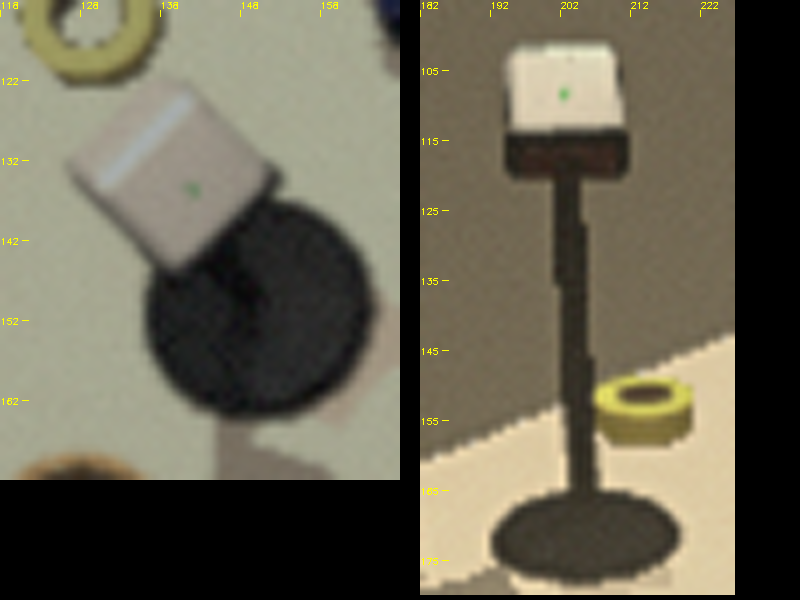

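The crops show that the pressed slide lies in the left nest (+y). Its notch is at crop (265,478), so the frosted end points to -y and the clear end to +y. The plate corners in the t1 crop are (56,178), (603,178), (608,588) and (56,590). In the r1 top crop the reader's head corners are at (68,165), (180,85), (280,178) and (175,270), and its foot centre is at (260,310).

Run:
```python
from h import *
np.set_printoptions(precision=4,suppress=True)
U=lambda x,y,u0,v0,s:((x+.5)/s+u0-.5,(y+.5)/s+v0-.5)
T=lambda x,y,z:at_z("top",U(x,y,225,150,8),z)
S=lambda x,y,z:at_z("scene",U(x,y,210,165,5),z)
q=np.array([[120,60],[120,-210],[-84,-210],[-84,60]])/1e3
def fit(A,n):
    c=A[:,:2]; qm=q.mean(0); cm=c.mean(0); H=(q-qm).T@(c-cm); th=np.arctan2(H[0,1]-H[1,0],H[0,0]+H[1,1])
    R=np.array([[np.cos(th),-np.sin(th)],[np.sin(th),np.cos(th)]]); o=cm-R@qm; print(n,"press o",o,"yaw",th,"res",(c-(q@R.T+o)).round(4).tolist()); return o,R,th
fit(np.array([T(56,178,.01),T(603,178,.01),T(608,588,.01),T(56,590,.01)]),'top')
# slides top corners z .034
for n,pts in (("press",[(97,470),(97,535),(272,535),(250,470)]),("wait",[(395,470),(575,468),(575,537),(420,537)])):
    print(n,[T(*p,.034)[:2].tolist() for p in pts])
print("slide scene: clear/left corners",[S(*p,.034)[:2] for p in [(75,290),(110,267),(203,322),(185,342)]])
print("handle tip top",T(176,55,.06),"handle y mid", T(176,100,.06))
R=lambda x,y,z:at_z("top",U(x,y,118,112,8),z); RS=lambda x,y,z:at_z("scene",U(x-420,y,182,95,7),z)
print("foot",R(260,310,.01),RS(586,537,.01))
for z in (.25,.3): 
  c=[R(*p,z)[:2] for p in((68,165),(180,85),(280,178),(175,270))]; print(z,c); 
  for a,b in((1,0),(2,3)): d=c[a]-c[b]; print("edge",np.degrees(np.arctan2(d[1],d[0])),np.linalg.norm(d))
  for a,b in((0,3),(1,2)): d=c[a]-c[b]; print("edge2",np.degrees(np.arctan2(d[1],d[0])),np.linalg.norm(d))
print("window scene",RS(567,158,.25), RS(567,130,.28))
```

```text
top press o [ 0.5011 -0.0218] yaw 0.02352833967072111 res [[-0.0008, -0.0013], [-0.0009, 0.001], [0.0011, 0.0027], [0.0007, -0.0023]]
press [[0.47134732793031525, 0.015141941970723521], [0.4401693847315033, 0.014301537349896004], [0.4419974067535868, -0.06872695011728958], [0.4729661686590108, -0.05766327163298778]]
wait [[0.47449841129174797, -0.12673283482820347], [0.4773627577090174, -0.2125849535654191], [0.4441914825842359, -0.21274641620905516], [0.4425814209595147, -0.13903667079967297]]
slide scene: clear/left corners [array([0.4372, 0.0107]), array([0.4703, 0.0108]), array([ 0.4619, -0.0724]), array([ 0.4392, -0.0768])]
handle tip top [ 0.669  -0.0179  0.06  ] handle y mid [ 0.6469 -0.0185  0.06  ]
foot [0.6983 0.363  0.01  ] [0.6864 0.3493 0.01  ]
0.25 [array([0.6956, 0.3984]), array([0.7328, 0.3524]), array([0.6919, 0.3066]), array([0.6497, 0.3492])]
edge -51.03530187148087 0.05917063954900737
edge -45.327107595776965 0.05994791337110704
edge2 46.99736982033916 0.06726625455021909
edge2 48.21763418233891 0.06144322334050373
0.3 [array([0.68 , 0.385]), array([0.7161, 0.3404]), array([0.6764, 0.296 ]), array([0.6356, 0.3373])]
edge -51.03530187148091 0.057348158455055157
edge -45.32710759577707 0.05810149190983079
edge2 46.99736982033917 0.06519442503961832
edge2 48.21763418233892 0.05955074569038801
window scene [0.6738 0.3342 0.25  ] [0.642  0.2995 0.28  ]
```

The press fits to within 3 mm: origin (0.501, -0.022), yaw 0.024, and the handle tip agrees. The reading spot is near (0.622, 0.281, 0.172), with the reader's yaw about 46°. I'll move over the handle, passing the reader on its robot side.

```bash
python3 nudge.py '[[0.04,0.29,0.33,0,-0.2],[0.04,0.29,0.33,0,-0.2],[0.04,0.29,0.33,0,-0.2],[0.04,0.29,0.33,0,-0.2],[0.04,0.29,0.33,0,-0.2],[0.04,0.29,0.33,0,-0.2],[0.04,0.29,0.33,0,-0.2],[0.04,0.29,0.33,0,-0.2],[0.04,0.29,0.33,0,-0.2],[0.04,0.29,0.33,0,-0.2],[0.04,0.29,0.33,0,-0.2]]' 10 && python3 nudge.py '[[0.04,0.35,0.02,0,-0.234],[0.04,0.35,0.02,0,-0.234]]' --help 2>/dev/null | head -0
python3 - <<'E'
from h import *
s=sensors.get_state(); print(s['t'],s['eef_pos'],s['ee_rot'],s['q'])
E
```

```text
t: 1.12
eef_pos: [0.4036, 0.197, 0.2268]
ee_rot: [-3.141, -0.0, -0.212]
force: [-0.5, 0.4, 0.2]
width: 0.0401
gripper_force: 0.0
1.1167 [0.40361266 0.19704781 0.22677321] [-3.14143014e+00 -1.29675692e-05 -2.11821838e-01] [ 8.95324398e-01 -2.37978549e-02 -4.58887938e-01 -6.73615045e-05
 -1.13555509e+00  4.63678489e-01]
```

```bash
python3 nudge.py '[[0.04,0.284,0.159,0,-0.235],[0.04,0.284,0.159,0,-0.235],[0.04,0.284,0.159,0,-0.235],[0.04,0.284,0.159,0,-0.235],[0.04,0.284,0.159,0,-0.235],[0.04,0.284,0.159,0,-0.235],[0.04,0.284,0.159,0,-0.235],[0.04,0.284,0.159,0,-0.235],[0.04,0.284,0.159,0,-0.235],[0.04,0.284,0.159,0.08,-0.235],[0.04,0.284,0.159,0.08,-0.235],[0.04,0.284,0.159,0.08,-0.235],[0.04,0.284,0.159,0.08,-0.235]]'
python3 - <<'E'
from h import *
t=optics.grab_frame("top"); s=optics.grab_frame("scene")
b=np.zeros((600,800,3),np.uint8); x=crop(t,220,110,55,85,7); y=crop(s,235,130,58,80,7)
b[:595,:385]=x; b[:560,390:796]=y; cv2.imwrite("pics/g1.png",b)
E
```

```text
t: 2.2
eef_pos: [0.6467, -0.015, 0.145]
ee_rot: [3.14, 0.005, 0.024]
force: [1.2, -1.1, 1.8]
width: 0.0401
gripper_force: 0.0
```

View pics/g1.png

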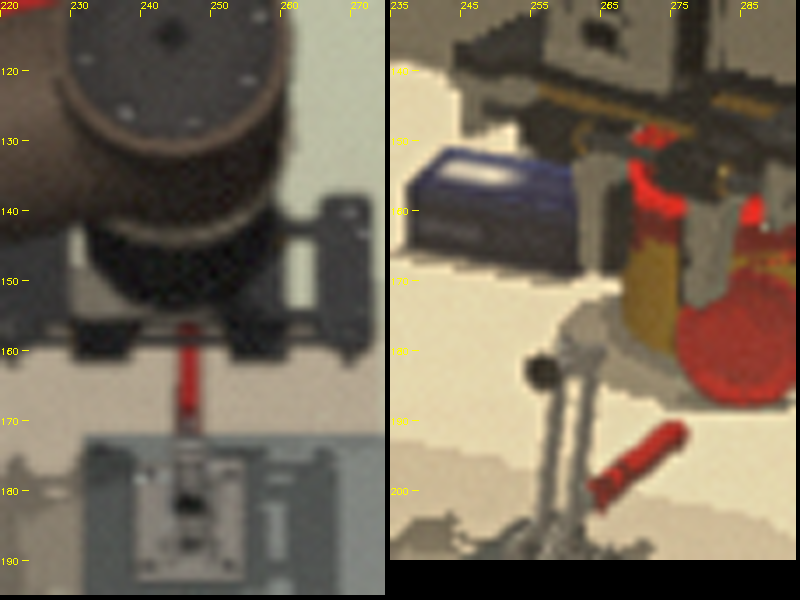

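The picture shows the handle centred between the open fingers: handle top at crop (188,325), fingers at about (100,340) and (258,340). I'll descend to it and pinch.

```bash
python3 nudge.py '[[0.04,0,0,0.04,0],[0.04,0,0,0.08,0],[0.04,0,0,0.106,0],[0.04,0,0,0.106,0],[0.04,0,0,0.106,0],[0.01,0,0,0.106,0],[0.01,0,0,0.106,0],[0.01,0,0,0.106,0],[0.01,0,0,0.106,0],[0.01,0,0,0.106,0],[0.01,0,0,0.106,0]]' 10
```

```text
t: 3.22
eef_pos: [0.6498, -0.0164, 0.0427]
ee_rot: [3.139, -0.003, 0.025]
force: [3.5, -11.6, 3.1]
width: 0.0141
gripper_force: 9.9
```

```bash
python3 nudge.py '[[0.01,-0.001,0.002,-0.008,0],[0.01,-0.004,0.002,-0.016,0],[0.01,-0.008,0.002,-0.025,0],[0.01,-0.012,0.002,-0.034,0],[0.01,-0.021,0.002,-0.046,0],[0.01,-0.03,0.002,-0.057,0],[0.01,-0.043,0.002,-0.067,0],[0.01,-0.056,0.002,-0.074,0],[0.01,-0.068,0.002,-0.079,0],[0.01,-0.08,0.002,-0.082,0],[0.01,-0.09,0.002,-0.083,0],[0.01,-0.1,0.002,-0.084,0],[0.01,-0.1,0.002,-0.084,0]]' 10
```

```text
t: 4.3
eef_pos: [0.5476, -0.0205, 0.1268]
ee_rot: [3.14, -0.002, 0.025]
force: [-0.4, -7.5, 5.1]
width: 0.0141
gripper_force: 10.0
```

```bash
python3 nudge.py '[[0.01,-0.01,0.001,0.001,0],[0.01,-0.019,0.001,0.002,0],[0.01,-0.025,0.001,0.003,0],[0.01,-0.03,0.001,0.004,0],[0.01,-0.035,0.001,0.005,0],[0.01,-0.04,0.001,0.006,0],[0.01,-0.04,0.001,0.006,0],[0.01,-0.04,0.001,0.006,0]]' 10
python3 - <<'E'
from h import *
t=optics.grab_frame("top"); s=optics.grab_frame("scene")
b=np.zeros((600,800,3),np.uint8); x=crop(t,220,150,50,75,8); y=crop(s,210,150,80,100,5)
b[:600,:400]=x; b[:500,400:800]=y; cv2.imwrite("pics/g2.png",b)
E
```

```text
t: 4.97
eef_pos: [0.5123, -0.0213, 0.1215]
ee_rot: [3.141, -0.009, 0.026]
force: [8.4, -7.5, 2.8]
width: 0.0137
gripper_force: 10.0
```

View pics/g2.png

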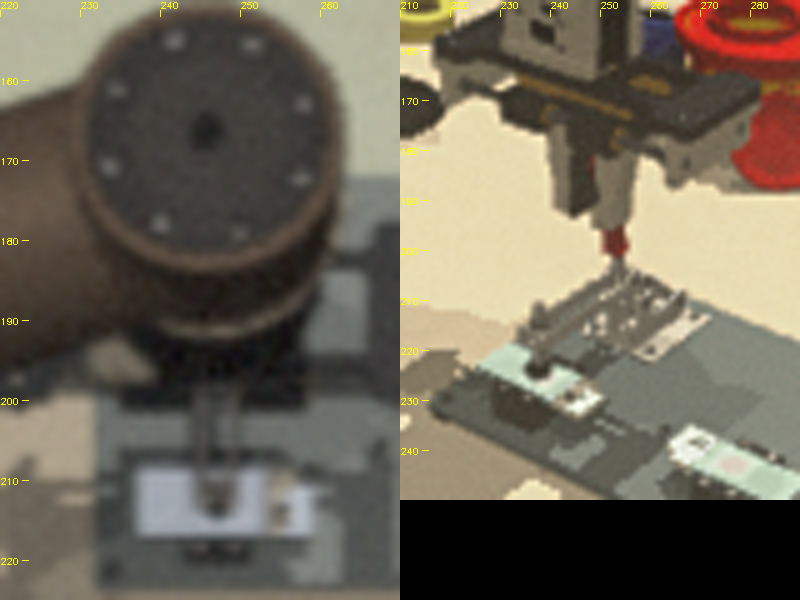

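The pad is on the cover glass (scene crop about (540,370)) and the handle is upright against its stop, with about 8 N of reaction. I'll lead it a little further and dwell.

```bash
python3 nudge.py '[[0.01,-0.005,0,0,0],[0.01,-0.005,0,0,0],[0.01,-0.005,0,0,0],[0.01,-0.005,0,0,0],[0.01,-0.005,0,0,0],[0.01,-0.005,0,0,0],[0.01,-0.005,0,0,0],[0.01,-0.005,0,0,0],[0.01,-0.005,0,0,0],[0.01,-0.005,0,0,0],[0.01,-0.005,0,0,0],[0.01,-0.005,0,0,0],[0.01,-0.005,0,0,0],[0.01,-0.005,0,0,0],[0.01,-0.005,0,0,0],[0.01,-0.005,0,0,0],[0.01,-0.005,0,0,0],[0.01,-0.005,0,0,0],[0.01,-0.005,0,0,0],[0.01,-0.005,0,0,0]]' 10 && python3 nudge.py '[[0.01,0,0,0,0],[0.01,0,0,0,0],[0.01,0,0,0,0],[0.01,0,0,0,0],[0.01,0,0,0,0],[0.01,0,0,0,0],[0.01,0,0,0,0],[0.01,0,0,0,0]]'
```

```text
t: 6.73
eef_pos: [0.5076, -0.021, 0.1213]
ee_rot: [3.141, -0.009, 0.026]
force: [10.3, -6.6, 0.4]
width: 0.0141
gripper_force: 9.8
t: 7.4
eef_pos: [0.5076, -0.021, 0.1213]
ee_rot: [3.142, -0.009, 0.026]
force: [10.8, -6.5, 1.4]
width: 0.0135
gripper_force: 9.8
```

```bash
python3 nudge.py '[[0.01,0.013,0,-0.002,0],[0.01,0.026,0,-0.004,0],[0.01,0.035,0,-0.005,0],[0.01,0.045,0,-0.006,0],[0.01,0.055,0,-0.005,0],[0.01,0.065,0,-0.004,0],[0.01,0.077,0,-0.001,0],[0.01,0.089,0,0.004,0],[0.01,0.102,0,0.011,0],[0.01,0.115,0,0.021,0],[0.01,0.124,0,0.032,0],[0.01,0.133,0,0.044,0],[0.01,0.137,0,0.053,0],[0.01,0.141,0,0.062,0],[0.01,0.144,0,0.07,0],[0.01,0.146,0,0.078,0],[0.01,0.147,0,0.085,0],[0.01,0.147,0,0.09,0],[0.01,0.147,0,0.09,0],[0.01,0.147,0,0.09,0]]' 10
python3 - <<'E'
from h import *
t=optics.grab_frame("top"); s=optics.grab_frame("scene")
b=np.zeros((600,800,3),np.uint8); x=crop(t,220,150,50,75,8); y=crop(s,210,150,80,100,5)
b[:600,:400]=x; b[:500,400:800]=y; cv2.imwrite("pics/g3.png",b)
E
```

```text
t: 9.07
eef_pos: [0.6518, -0.018, 0.0306]
ee_rot: [3.141, -0.003, 0.025]
force: [-0.5, -5.6, 7.6]
width: 0.014
gripper_force: 10.0
```

View pics/g3.png

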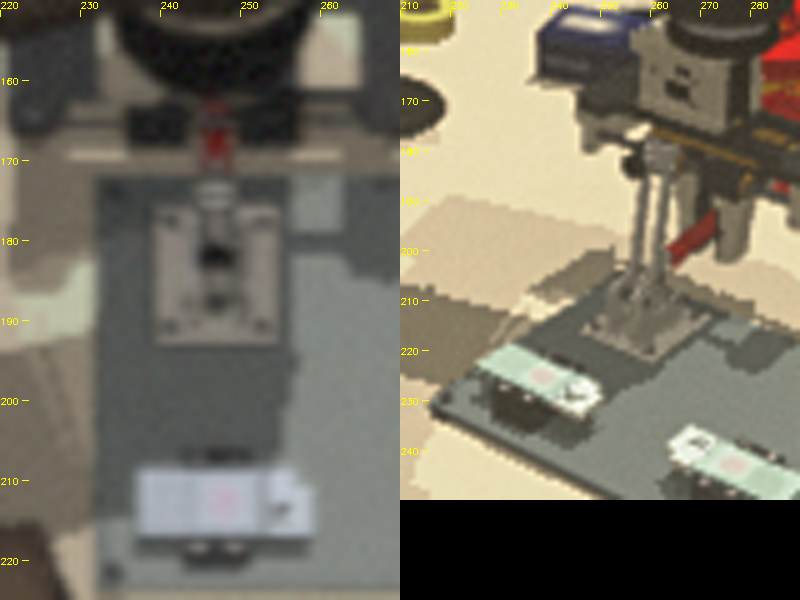

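The clamp is fully back again: pad at scene crop (632,165), arm upright, and the slide still in its nest. Before grasping the slide I need to know whether the gripper's 193 mm body clears the swung-back clamp arm.

Run:
```python
from h import *
np.set_printoptions(precision=0,suppress=True)
tc=np.array([.5123,-.0213,.1215]);y=.026
X=np.array([np.cos(y),np.sin(y),0]);Y=np.array([np.sin(y),-np.cos(y),0])
for h in(.0,.045,.066,.085,.105,.13):
  print(h,[(((proj("scene",tc+X*a+Y*b+[0,0,h])[0]-[210,150]+.5)*5+[400,0])).tolist() for a,b in((-.039,-.0965),(-.039,.0965),(.039,.0965),(.039,-.0965),(0,-.0965),(0,.0965))])
R=np.array([[np.cos(.0235),-np.sin(.0235)],[np.sin(.0235),np.cos(.0235)]]);np.set_printoptions(precision=4,suppress=True)
for z in (.13,.14,.15):
  for p in((176,258),(176,248),(176,268),(176,302)):
    print(z,p,((at_z("top",((p[0]+.5)/8+224.5,(p[1]+.5)/8+149.5),z)[:2]-[.5011,-.0218])@R))
  print(z,'scene pad',((at_z("scene",(210+232.5/5-.5,165+90.5/5-.5),z)[:2]-[.5011,-.0218])@R))
```

```text
0.0 [[434.509403842286, 191.82910624705286], [682.8129954717324, 293.0627499776901], [756.0788066479554, 239.05891437191485], [513.3500251575301, 147.2991483465934], [474.9024336188157, 169.01660839143176], [720.4245415805912, 265.33503941031586]]
0.045 [[432.0789113403174, 128.89555391602926], [685.4543055512846, 225.91035530287257], [760.0682704149267, 174.39291006426913], [512.4923755035534, 86.6115180458307], [473.2953000514442, 107.22594800299746], [723.7769354599874, 199.44767163059652]]
0.066 [[430.90528298045797, 98.67754369905782], [686.7281929719024, 193.58565700456936], [761.9908064627305, 143.3101983450615], [512.0775115138904, 57.50828580800729], [472.51912365161786, 77.57568918988511], [725.3932490769665, 167.75550821772853]]
0.085 [[429.8207854337221, 70.85202400333017], [687.9044897260258, 163.77326012225907], [763.7651424538086, 114.66941348185358], [511.69375041593554, 30.730291667420886], [471.8018277667133, 50.28394087084607], [726.8854278156371, 138.5401727402531]]
0.105 [[428.6551706281597, 41.04858716758571], [689.1679007869118, 131.79133049111798], [765.669887
[... 207 characters left out ...]
848898980408, 90.9166016489597], [768.1061664320814, 44.78228668955481], [510.75140414116873, -34.45424901250021], [470.0431790544968, -16.19339992108536], [730.5380304119467, 67.19832323972213]]
0.13 (176, 258) [ 0.054  -0.0003]
0.13 (176, 248) [ 0.0587 -0.0003]
0.13 (176, 268) [ 0.0494 -0.0003]
0.13 (176, 302) [ 0.0336 -0.0003]
0.13 scene pad [0.0665 0.01  ]
0.14 (176, 258) [ 0.052  -0.0004]
0.14 (176, 248) [ 0.0566 -0.0004]
0.14 (176, 268) [ 0.0473 -0.0004]
0.14 (176, 302) [ 0.0316 -0.0004]
0.14 scene pad [ 0.0515 -0.0009]
0.15 (176, 258) [ 0.0499 -0.0004]
0.15 (176, 248) [ 0.0545 -0.0004]
0.15 (176, 268) [ 0.0453 -0.0004]
0.15 (176, 302) [ 0.0297 -0.0004]
0.15 scene pad [ 0.0364 -0.0118]
```

Run:
```python
from h import *
np.set_printoptions(precision=4,suppress=True)
c,s=np.cos(.0235),np.sin(.0235);R=np.array([[c,-s],[s,c]])
def pl(p,yy):
    o,d=ray("scene",(210+(p[0]+.5)/5-.5,165+(p[1]+.5)/5-.5)); n=np.array([-s,c,0]); org=np.array([.5011,-.0218,0])
    k=(yy-n@(o-org))/(n@d); X=o+k*d; return np.r_[(X[:2]-org[:2])@R,X[2]]
for yy in(.010,.006): print("left bar",yy,[pl(p,yy) for p in((243,105),(240,150),(236,195))])
for yy in(-.010,-.006): print("right bar",yy,[pl(p,yy) for p in((268,90),(263,140),(257,195))])
print("pad",[pl(p,0) for p in((232,90),(222,90),(232,78),(232,102),(244,95))])
s_=sensors.get_state();print(s_['eef_pos'],s_['ee_rot'])
```

```text
left bar 0.01 [array([0.0791, 0.01  , 0.1135]), array([0.077 , 0.01  , 0.0803]), array([0.0737, 0.01  , 0.0468])]
left bar 0.006 [array([0.0735, 0.006 , 0.1173]), array([0.0714, 0.006 , 0.0843]), array([0.0681, 0.006 , 0.051 ])]
right bar -0.01 [array([ 0.0784, -0.01  ,  0.1317]), array([ 0.0746, -0.01  ,  0.0962]), array([ 0.0697, -0.01  ,  0.0564])]
right bar -0.006 [array([ 0.0842, -0.006 ,  0.128 ]), array([ 0.0804, -0.006 ,  0.0922]), array([ 0.0754, -0.006 ,  0.0521])]
pad [array([ 0.0527, -0.    ,  0.1392]), array([0.0419, 0.    , 0.1437]), array([0.0524, 0.    , 0.1479]), array([ 0.053 , -0.    ,  0.1304]), array([ 0.0659, -0.    ,  0.13  ])]
[ 0.6517 -0.0181  0.0306] [ 3.1409 -0.003   0.0249]
```

The body's bar (66–105 mm above the tip) would hit the pad, which stands at x 44–60 mm and z 130–148 mm, if I came straight down. At grasp height it passes underneath. So I'll come down 25 mm further out along +y, slide in, grip, lift a few mm, slide out and then rise.

```bash
python3 nudge.py '[[0.06,0,0,0,0],[0.06,0,0,0,0],[0.06,0,0,0,0],[0.06,0,0,-0.04,0],[0.06,0,0,-0.08,0],[0.06,0,0,-0.12,0],[0.06,0,0,-0.16,0],[0.06,0,0,-0.2,0],[0.06,0,0,-0.2,0]]' && python3 nudge.py '[[0.06,-0.196,-0.056,0,1.572],[0.06,-0.196,-0.056,0,1.572],[0.06,-0.196,-0.056,0,1.572],[0.06,-0.196,-0.056,0,1.572],[0.06,-0.196,-0.056,0,1.572],[0.06,-0.196,-0.056,0,1.572],[0.06,-0.196,-0.056,0,1.572],[0.06,-0.196,-0.056,0,1.572],[0.06,-0.196,-0.056,0,1.572],[0.06,-0.196,-0.056,0,1.572],[0.06,-0.196,-0.056,0,1.572],[0.06,-0.196,-0.056,0,1.572],[0.06,-0.196,-0.056,0,1.572],[0.06,-0.196,-0.056,0,1.572],[0.06,-0.196,-0.056,0,1.572]]'
```

```text
t: 9.92
eef_pos: [0.6542, -0.0171, 0.2384]
ee_rot: [-3.141, -0.014, 0.026]
force: [1.7, -0.4, 2.0]
width: 0.0597
gripper_force: 0.0
t: 11.17
eef_pos: [0.4528, 0.034, 0.2284]
ee_rot: [-3.142, 0.0, -1.545]
force: [0.6, -0.2, -0.6]
width: 0.0599
gripper_force: 0.0
```

```bash
python3 nudge.py '[[0.06,0,-0.002,0.04,0],[0.06,0,-0.002,0.08,0],[0.06,0,-0.002,0.12,0],[0.06,0,-0.002,0.16,0],[0.06,0,-0.002,0.19,0],[0.06,0,-0.002,0.21,0],[0.06,0,-0.002,0.214,0],[0.06,0,-0.002,0.214,0],[0.06,0,-0.002,0.214,0],[0.06,0,-0.002,0.214,0]]'
python3 - <<'E'
from h import *
s=sensors.get_state(); print(s['eef_pos'],s['q'])
t=optics.grab_frame("top"); s=optics.grab_frame("scene")
b=np.zeros((600,800,3),np.uint8); x=crop(t,215,160,48,75,8); y=crop(s,200,150,82,90,5)
b[:600,:384]=x; b[:450,390:800]=y; cv2.imwrite("pics/g4.png",b)
E
```

```text
t: 12.0
eef_pos: [0.4561, 0.0345, 0.016]
ee_rot: [-3.139, 0.001, -1.547]
force: [0.7, 1.0, 0.6]
width: 0.0599
gripper_force: 0.0
[0.45606454 0.03450551 0.01601741] [ 5.08432838e-01  2.63569450e-01 -7.18708682e-01  3.60930648e-04
 -5.85808150e-01 -4.84622704e-01]
```

View pics/g4.png

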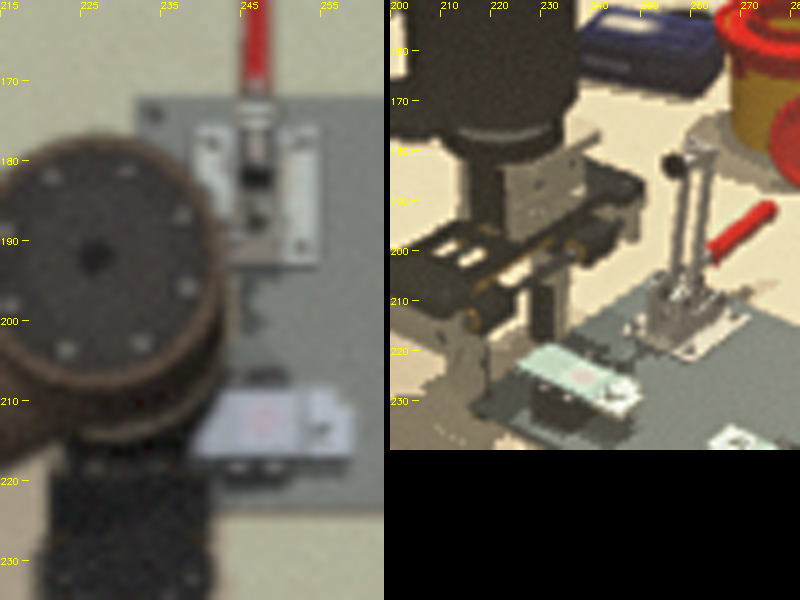

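The fingers straddle the slide line at its outer end, and the clamp is still back (pad at scene crop (672,165)). I'll slide in 27 mm.

```bash
python3 nudge.py '[[0.06,0.005,0,0.0015,0],[0.06,0.01,0,0.0015,0],[0.06,0.015,0,0.0015,0],[0.06,0.02,0,0.0015,0],[0.06,0.027,0,0.0015,0],[0.06,0.027,0,0.0015,0],[0.06,0.027,0,0.0015,0]]' 8
```

```text
t: 12.68
eef_pos: [0.4555, 0.0063, 0.013]
ee_rot: [3.142, -0.0, -1.549]
force: [0.6, 0.6, -0.6]
width: 0.0601
gripper_force: 0.0
```

No contact. Now close the fingers gently.

```bash
python3 nudge.py '[[0.025,0,0,0,0],[0.025,0,0,0,0],[0.025,0,0,0,0],[0.025,0,0,0,0],[0.025,0,0,0,0],[0.025,0,0,0,0],[0.025,0,0,0,0]]' 12
```

```text
t: 13.27
eef_pos: [0.4555, 0.007, 0.0131]
ee_rot: [-3.142, 0.0, -1.548]
force: [-0.6, -1.0, -0.3]
width: 0.0319
gripper_force: 12.0
```

```bash
python3 nudge.py '[[0.025,0,0,-0.003,0],[0.025,0,0,-0.006,0],[0.025,0,0,-0.006,0],[0.025,-0.012,0,-0.006,0],[0.025,-0.025,0,-0.006,0],[0.025,-0.035,0,-0.007,0],[0.025,-0.035,0,-0.03,0],[0.025,-0.035,0,-0.06,0],[0.025,-0.035,0,-0.1,0],[0.025,-0.035,0,-0.14,0],[0.025,-0.035,0,-0.14,0],[0.025,-0.035,0,-0.14,0]]' 15
```

```text
t: 14.27
eef_pos: [0.4561, 0.0429, 0.1558]
ee_rot: [-3.136, 0.003, -1.547]
force: [-1.3, 0.3, -1.3]
width: 0.0316
gripper_force: 15.0
```

Slide lifted and held. I'll turn it to 46° while carrying it to the reader.

```bash
python3 nudge.py '[[0.025,-0.01,0,-0.01,-0.12],[0.025,-0.02,0,-0.01,-0.24],[0.025,-0.03,-0.01,-0.01,-0.36],[0.025,-0.04,-0.02,-0.01,-0.48],[0.025,-0.05,-0.02,-0.01,-0.6],[0.025,-0.06,-0.03,-0.01,-0.72],[0.025,-0.07,-0.03,-0.01,-0.84],[0.025,-0.08,-0.04,-0.01,-0.96],[0.025,-0.09,-0.05,-0.01,-1.08],[0.025,-0.1,-0.05,-0.01,-1.2],[0.025,-0.11,-0.06,-0.01,-1.32],[0.025,-0.12,-0.07,-0.01,-1.44],[0.025,-0.13,-0.08,-0.01,-1.56],[0.025,-0.14,-0.08,-0.01,-1.68],[0.025,-0.15,-0.09,-0.01,-1.8],[0.025,-0.16,-0.1,-0.01,-1.92],[0.025,-0.17,-0.11,-0.01,-2.04],[0.025,-0.18,-0.12,0,-2.16],[0.025,-0.19,-0.127,0.005,-2.28],[0.025,-0.19,-0.127,0.005,-2.35]]' && python3 nudge.py '[[0.025,0,0,0,0],[0.025,0,0,0,0],[0.025,0,0,0,0],[0.025,0,0,0,0],[0.025,0,0,0,0],[0.025,0,0,0,0]]'
python3 - <<'E'
from h import *
s=sensors.get_state();print(s['eef_pos'],s['ee_rot'],s['q'])
t=optics.grab_frame("top"); s=optics.grab_frame("scene")
b=np.zeros((600,800,3),np.uint8); x=crop(t,125,110,60,95,6); y=crop(s,175,85,72,95,6)
b[:570,:360]=x; b[:570,366:798]=y; cv2.imwrite("pics/f1.png",b)
E
```

```text
t: 15.93
eef_pos: [0.577, 0.2356, 0.1447]
ee_rot: [-3.141, 0.004, 0.809]
force: [0.3, -0.2, -0.8]
width: 0.0315
gripper_force: 15.0
t: 16.43
eef_pos: [0.5773, 0.2346, 0.1484]
ee_rot: [3.142, -0.0, 0.801]
force: [0.9, -0.2, -0.5]
width: 0.0316
gripper_force: 15.0
[0.57727138 0.23462622 0.1483686 ] [ 3.14153948e+00 -4.80601310e-04  8.01303232e-01] [ 6.98928812e-01  3.32961544e-01 -2.13582390e-01  4.42066890e-06
 -1.02376887e+00  1.67316844e+00]
```

View pics/f1.png

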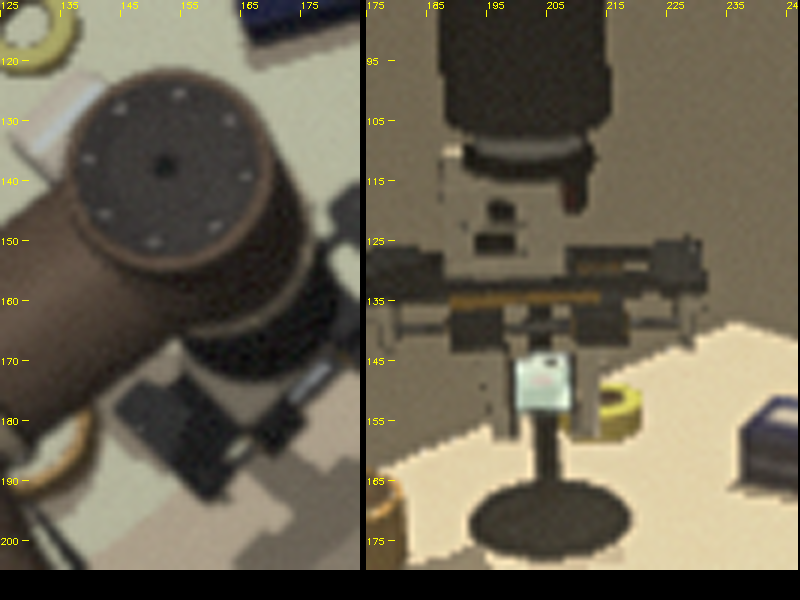

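The slide is held between the fingers at scene crop (516–572, 353–412), with its frosted, coded end on the far side towards the reader. I'll check that against a level slide's predicted outline.

Run:
```python
from h import *
np.set_printoptions(precision=0,suppress=True)
s=sensors.get_state(); p=s['eef_pos'];y=s['ee_rot'][2]
X=np.array([np.cos(y),np.sin(y),0]);Y=np.array([np.sin(y),-np.cos(y),0])
for a,b,h in((.074,-.016,.021),(.074,.016,.021),(-.010,.016,.021),(-.010,-.016,.021),(-.010,-.016,.015),(-.010,.016,.015)):
    print(a,b,h,(proj("scene",p+X*a+Y*b+[0,0,h])[0]-[175,85]+.5)*6+[366,0])
print(s['qd'].round(3), p+X*.063+[0,0,.021])
```

```text
0.074 -0.016 0.021 [516. 353.]
0.074 0.016 0.021 [568. 352.]
-0.01 0.016 0.021 [570. 405.]
-0.01 -0.016 0.021 [516. 407.]
-0.01 -0.016 0.015 [516. 416.]
-0.01 0.016 0.015 [571. 414.]
[-0.  0.  0.  0. -0.  0.] [1. 0. 0.]
```

The outline matches a level slide, the arm is still, and the label point is within the estimated tolerance. Handing in.

```bash
python3 -c "
from station import arm, optics, sensors, order
print(order.job_done())"
```

```text
the job is handed in; nothing more can be done
None
```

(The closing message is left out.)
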